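Separate nested sample pots for drying and start the dryer

TASK

The rinsed sample pots were left pushed tightly inside one another and cannot dry like that: prise the nests apart and stand every pot upright on the drying tray for its size, large ones on the widest tray, medium ones on the middle one and small ones on the narrowest, none left inside another. When all of them stand there, press the plunger of the dryer's start unit right down to its stop and let it come up again. Leave the other things on the bench where they are.

Things in the scene. Friction and masses are not known exactly. Their poses are not given: they have to be found in the camera images.
- large1: A large tapered white plastic pot, open at the top, 110 mm tall, rim band 68 mm across, foot 58 mm across, mouth 54 mm across, about 200 g; the top 22 mm is a straight band that overhangs the wall. Origin: centre of underside, z up. Starts on the bench, outermost in a nest.
- large2: A large tapered white plastic pot, open at the top, 110 mm tall, rim band 68 mm across, foot 58 mm across, mouth 54 mm across, about 200 g; the top 22 mm is a straight band that overhangs the wall. Origin: centre of underside, z up. Starts on the bench, outermost in a nest.
- medium1: A medium tapered white plastic pot, open at the top, 90 mm tall, rim band 60 mm across, foot 45 mm across, mouth 47 mm across, about 120 g; the top 22 mm is a straight band that overhangs the wall. Origin: centre of underside, z up. Starts snug in the large pot of its number (drags about 0.5 N when drawn out), origin 42 mm above that one's, band resting on its rim.
- medium2: A medium tapered white plastic pot, open at the top, 90 mm tall, rim band 60 mm across, foot 45 mm across, mouth 47 mm across, about 120 g; the top 22 mm is a straight band that overhangs the wall. Origin: centre of underside, z up. Starts snug in the large pot of its number (drags about 0.5 N when drawn out), origin 42 mm above that one's, band resting on its rim.
- small1: A small tapered white plastic pot, open at the top, 70 mm tall, rim band 52 mm across, foot 39 mm across, mouth 40 mm across, about 70 g; the top 22 mm is a straight band that overhangs the wall. Origin: centre of underside, z up. May be absent. Starts snug in the medium pot of its number (drags about 0.5 N when drawn out), origin 42 mm above that one's, band resting on its rim.
- small2: A small tapered white plastic pot, open at the top, 70 mm tall, rim band 52 mm across, foot 39 mm across, mouth 40 mm across, about 70 g; the top 22 mm is a straight band that overhangs the wall. Origin: centre of underside, z up. May be absent. Starts snug in the medium pot of its number (drags about 0.5 N when drawn out), origin 42 mm above that one's, band resting on its rim.
- wide_tray: A fixed steel drying tray, 210 mm long (its x) and 116 mm wide (its y), wall 14 mm high and 4 mm thick: the widest, for large pots, two in a row along its length. Origin: centre of its underside; its inner floor is 4 mm above. The three trays lie side by side in any order, x along world x.
- middle_tray: A fixed steel drying tray, 210 mm long (its x) and 96 mm wide (its y), wall 14 mm high and 4 mm thick: the middle-width, for medium pots, two in a row along its length. Origin: centre of its underside; its inner floor is 4 mm above. The three trays lie side by side in any order, x along world x.
- narrow_tray: A fixed steel drying tray, 210 mm long (its x) and 76 mm wide (its y), wall 14 mm high and 4 mm thick: the narrowest, for small pots, two in a row along its length. Origin: centre of its underside; its inner floor is 4 mm above. The three trays lie side by side in any order, x along world x.
- start_unit: The start unit of the dryer: a grey box standing loose on the bench, 0.9 kg, 120 mm (x) by 110 mm (y), 70 mm high, with the plunger upright in the middle of its top. Origin: centre of its underside.
- plunger_head (a point): Centre of the top face of the start unit's black mushroom-shaped plunger head, 46 mm across; about 108 mm above the bench when up. It moves down with the plunger.
- plunger (a joint): How far the spring plunger is pressed down, in m: 0 up, 0.016 at its stop. It takes about 2 N to start and 9.5 N at the stop, and springs up again when released.
- dish: A flat clear petri dish, 92 mm across, 15 mm high; not part of the job, to be left where it is. Origin: centre of its underside.
- forceps: Steel forceps lying flat, 130 mm long, 13 mm wide, 10 mm high; not part of the job, to be left where it is. Origin: centre of its underside.
- slide_box: A grey box of slides, 80 by 100 mm, 32 mm high; not part of the job, to be left where it is. Origin: centre of its underside.
Things that resemble listed ones, but are neither listed nor needed, are in the scene too. Leave any purple or turquoise look-alike of the start_unit alone. Leave any blue or yellow look-alike of the small2 alone.

How it is judged:
By the outcome, as a careful person would: the job done as asked, in the order asked, and still so for the second after the job is handed in, with the robot touching nothing.
Of small1, small2 only 1 to 2 are there at a start; the rules pass over those that are not, and their reading is None.
At some moment in a run one of start_unit may be knocked a few centimetres aside while the robot is not near it.
It also fails if it takes over 192 s, if anything falls off the work surface, if the arm or the gripper's body presses on something with over 40 N, if the wrist force passes 120 N, or if a joint passes its speed limit or range.

ROBOT

A 6-joint arm with a two-finger parallel gripper is mounted at the origin on the work surface. World frame = base frame: x ahead of the robot, y to its left, z up, the work surface at z = 0. Lengths are in m, angles in degrees, forces in N, time in s.
With the tool pointing down it reaches from about 0.375 to 0.9 m from the base axis. Payload 3.1 kg.
Tool frame: the origin (TCP) lies midway between the tips of the shut fingers; the grasp point (between the pads) lies 19 mm behind it (bot.hold_point_z is the distance from the TCP to the grasp point, in m); z points along the fingers, y is the line along which they close (so a half turn about z gives the same grasp; the last joint's range is limited). The gripper opens to 87 mm and grips with 3 to 60 N. Pads are 19 mm wide; open, the fingers measure 117 mm over their backs; the gripper's body (75 mm by 190 mm) begins 51 mm behind the grasp point.
Start: joints at [-75.659, 30.224, 82.088, -0, 67.689, -10.227], TCP at [0.26, -0.568, 0.223] pointing down, gripper open.
Joint ranges: [-176.69, 176.69], [-43.24, 126.21], [12.49, 139.97], [-82, 262], [0, 151.66], [-163.58, 163.58]. Speed limits (degrees/s): [159.86, 159.86, 180, 180, 180, 180].

INTERFACE

Orientations are given as a 3x3 rotation matrix whose columns are the frame's x, y, z axes.
In Python, from rig import read_state, optics, order, bot gives the robot as it stands.
- The arm moves only by the tool drive_tool, never from a script. Its argument "steps" is a list of rows, each a list of 7 numbers: the finger opening in mm, from 0 to 87, then the shift along the tool's x, y, z normalised to -1 to 1, where 1 is 0.12 m, then the turn, a rotation vector about the tool's x, y, z normalised to -1 to 1, where 1 is 1.5 rad. In form: [[jaw, tx, ty, tz, ax, ay, az], ...]. A call has 1 to 8 rows; each row is the pose to reach, as a shift and turn from the pose commanded when the call began, along the tool's axes at that moment; what a row does not reach only later rows make up. A row lasts 1/10 s, in which the tool goes at most 50 mm and 8.59 degrees, less where a joint would pass 70% of its speed; a pose out of reach is approached as far as the arm can. A call with a number of a shift or a turn outside -1 to 1 is refused whole. A call with a gripper value outside its range is refused whole. The fingers move at their own pace and stop on an object; the grip force is fixed at half the most. Time passes only in rows, so rows that repeat a pose let the fingers close. It gives the time, the measured TCP pose, the force, the opening and the grip force at its end, in the units of the state.
- read_state(): the state, without advancing time (a new reading comes with each control period).
- optics.capture(name): name is "scene" or "top" or "wrist"; returns a dict with "color" (384x512x3 uint8, blue, green, red), "range_z" (384x512 float32, m along the optical axis (not along the pixel's ray), 0 where there is no reading), "fx", "fy", "cx", "cy" (pixels), "rvec" (rotation vector, rad) and "tvec" (3), from world to camera coordinates, as OpenCV has them. Camera axes: x right, y down, z forward; pixel columns grow to the right and rows downward; lengths in m; the calibration is good to about 2 mm. A picture is of the moment at which its call begins.
- order.hand_in(): hands the job in; it is judged then, once.
The state is a dict: "time_s": time; "joint_positions": joint angles; "qvel": joint speeds; "tau": joint torques, N m; "position": TCP position; "tcp_rot": TCP orientation; "force": force on the tool from outside, world axes, zero at the start; "moment": the same for the moment, N m; "opening": opening from 0.0 (shut) to 1.0 (fully open); "grasp_force": force on a finger pad.
Only numpy, scipy, OpenCV 4.12 (cv2) and the standard library are available. Lean on these libraries where they do the work, as an engineer would, in place of code of your own. Each camera call takes 0.05 s, during which the arm holds its last target. There are 200 camera calls.

## Working session

There is one attempt and no reset: what is moved stays moved. The work goes in short steps, Python scripts to look and compute and a tool call to move; the robot and the scene stay as the last step left them, time stands still between calls to the robot, and variables do not carry over. Pictures are saved under pics/ and viewed, at most 14 in all, crops included, and the job is handed in when it is done.

Besides the shell and the picture viewer there is one more tool, called after "Emit:" as a command line: name --pt "numbers of a row" for each row, then --argument value for the rest. drive_tool: Moves the arm, as the interface text tells. Scaled input: -1 to 1 covers 0.12 m each way for a shift and 1.5 rad each way for a turn. Its arguments: {"type":"object","properties":{"steps":{"type":"array"}},"required":["steps"]}

```bash
mkdir -p pics; ls; python3 - <<'E'
from rig import read_state, optics, order, bot
import cv2,numpy as np
s=read_state();print(s['time_s'],s['position'],s['tcp_rot'],s['force'],s['opening'],bot.hold_point_z)
for n in("scene","top"):
    c=optics.capture(n);cv2.imwrite(f"pics/{n}0.png",c["color"]);np.savez(f"{n}0.npz",**c)
    R=cv2.Rodrigues(np.array(c["rvec"],float))[0];print(n,c["fx"],-R.T@np.ravel(c["tvec"]),R.tolist())
E
```

```text
pics
0.0 [ 0.25970556 -0.56767875  0.22155599] [[ 9.09456899e-01  4.15797846e-01 -5.47795221e-04]
 [ 4.15798037e-01 -9.09454549e-01  2.10147917e-03]
 [ 3.75595657e-04 -2.13897691e-03 -9.99997642e-01]] [ 1.0097738  -0.35531025  0.13492015] 1.000097665611434 0.0187
scene 470.79038130732175 [1.38741081 0.07429713 1.46625331] [[-0.06203930276906844, 0.9980051445410647, 0.011698563223586811], [0.8307481795062504, 0.05813138155264996, -0.5536047369069661], [-0.5531804291178228, -0.024626691786528265, -0.8326973873458908]]
top 476.1121558414391 [0.36616063 0.06696426 1.57703191] [[0.00924472532874332, -0.9999566221311194, 0.0011353015976163783], [-0.9965507822927537, -0.009306860792103744, -0.08246163140453153], [0.08246862048862284, -0.00036905056274783715, -0.9965935934152826]]
```

View pics/top0.png

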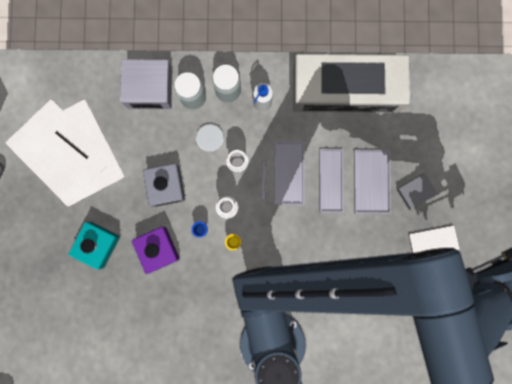

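View pics/scene0.png

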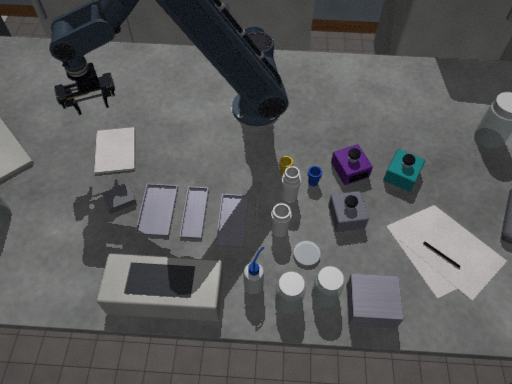

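The top view shows two white nests at about (237,160) and (227,207), and trays at (289,173), (331,179) and (372,180). The grey start unit is at (162,185), and the dish at (210,137). The blue and yellow cups are decoys near the lower nest. The scene view shows the same layout.

```bash
cat > h.py <<'E'
import cv2,numpy as np
from rig import read_state, optics, order, bot
def load(n): return dict(np.load(n))
def snap(n,f=None):
    c=optics.capture(n)
    if f: np.savez(f,**c)
    return c
def cloud(c):
    z=c["range_z"]; v,u=np.mgrid[:z.shape[0],:z.shape[1]]
    P=np.stack([(u-c["cx"])*z/c["fx"],(v-c["cy"])*z/c["fy"],z],-1)
    R=cv2.Rodrigues(np.array(c["rvec"],float))[0]
    W=(P-np.ravel(c["tvec"]))@R; W[z==0]=np.nan
    return W
def ray(c,u,v,h):
    R=cv2.Rodrigues(np.array(c["rvec"],float))[0];o=-R.T@np.ravel(c["tvec"])
    d=R.T@np.array([(u-c["cx"])/c["fx"],(v-c["cy"])/c["fy"],1]);return o+d*(h-o[2])/d[2]
E
python3 - <<'E'
from h import *
for n in("top","scene"):
    c=load(n+"0.npz");W=cloud(c);hsv=cv2.cvtColor(c["color"],cv2.COLOR_BGR2HSV)
    print(n)
    roi=(W[...,0]>.3)&(W[...,0]<.85)&(W[...,1]>-.4)&(W[...,1]<.45)
    m=(roi&(W[...,2]>.035)&(W[...,2]<.3)).astype(np.uint8)
    k,l,st,ce=cv2.connectedComponentsWithStats(m)
    for i in range(1,k):
        if st[i,4]<15: continue
        p=W[l==i];zt=np.percentile(p[:,2],95);t=p[p[:,2]>zt-.008]
        print(ce[i].round(),st[i,4],"ztop %.3f"%zt,"ctr",t.mean(0).round(3),"min",t.min(0).round(3),"max",t.max(0).round(3), np.median(c["color"][l==i],0))
    # trays: bluish gray colour
    b=c["color"].astype(int);m=(roi&(W[...,2]<.04)&(b[...,0]-b[...,1]>9)).astype(np.uint8)
    k,l,st,ce=cv2.connectedComponentsWithStats(m)
    for i in range(1,k):
        if st[i,4]<60: continue
        p=W[l==i];print("tray?",ce[i].round(),st[i],"x",np.percentile(p[:,0],[1,99]).round(3),"y",np.percentile(p[:,1],[1,99]).round(3),"z",np.percentile(p[:,2],[5,50,95]).round(3))
c=load("top0.npz")["color"][90:270,120:400];s=load("scene0.npz")["color"][140:270,110:390]
cv2.imwrite("pics/z.png",np.vstack([cv2.resize(c,None,fx=2,fy=2,interpolation=2)[:300],cv2.resize(s,None,fx=2,fy=2,interpolation=2)]))
E
```

```text
top
[189.  90.] 813 ztop 0.145 ctr [0.812 0.275 0.141] min [0.774 0.237 0.137] max [0.85  0.312 0.151] [231. 232. 235.]
[226.  85.] 666 ztop 0.145 ctr [0.828 0.158 0.141] min [0.8   0.121 0.137] max [0.85  0.195 0.151] [204. 206. 208.]
[348.  93.] 3705 ztop 0.126 ctr [ 0.809 -0.23   0.122] min [ 0.763 -0.4    0.118] max [ 0.85  -0.06   0.133] [113. 118. 119.]
[152.  92.] 1002 ztop 0.096 ctr [0.81  0.398 0.092] min [0.769 0.345 0.088] max [0.85  0.45  0.101] [184. 171. 174.]
[262.  95.] 431 ztop 0.194 ctr [0.77  0.055 0.194] min [0.746 0.041 0.186] max [0.797 0.068 0.205] [172. 153. 152.]
[237. 161.] 391 ztop 0.135 ctr [0.582 0.119 0.132] min [0.552 0.09  0.127] max [0.611 0.149 0.141] [191. 192. 195.]
[163. 184.] 1361 ztop 0.109 ctr [0.51  0.357 0.108] min [0.488 0.336 0.101] max [0.531 0.379 0.12 ] [153. 141. 141.]
[226. 207.] 381 ztop 0.157 ctr [0.438 0.15  0.155] min [0.413 0.124 0.149] max [0.461 0.175 0.162] [199. 200. 203.]
[198. 229.] 119 ztop 0.076 ctr [0.369 0.239 0.072] min [0.343 0.215 0.068] max [0.393 0.263 0.08 ] [170.  83.  51.]
[153. 241.] 733 ztop 0.109 ctr [0.311 0.
[... 1447 characters left out ...]
 0.141] min [0.771 0.235 0.136] max [0.849 0.311 0.15 ] [185. 184. 185.]
[290. 281.] 401 ztop 0.144 ctr [0.827 0.155 0.14 ] min [0.798 0.119 0.136] max [0.85  0.191 0.148] [192. 191. 191.]
[367. 287.] 918 ztop 0.095 ctr [0.81  0.396 0.091] min [0.768 0.344 0.087] max [0.85  0.45  0.099] [136. 126. 126.]
tray? [348. 177.] [334 164  37  21 139] x [0.302 0.374] y [0.318 0.446] z [0.005 0.019 0.039]
tray? [157. 211.] [ 138  188   39   47 1319] x [0.437 0.63 ] y [-0.379 -0.27 ] z [-0.002  0.004  0.012]
tray? [194. 214.] [180 188  28  50 902] x [0.437 0.632] y [-0.226 -0.154] z [-0.002  0.004  0.014]
tray? [227. 209.] [218 197  23  34 324] x [0.458 0.589] y [-0.099 -0.035] z [-0.002  0.004  0.011]
```

View pics/z.png

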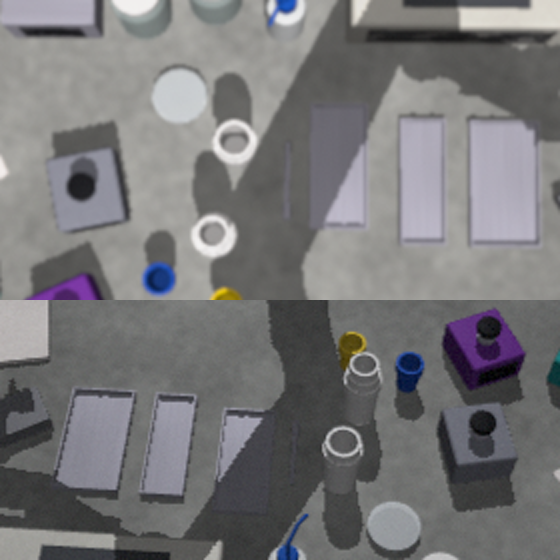

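Nest B at about (0.437, 0.148) has its rim at z≈0.155, so it holds three pots. Nest A at (0.581, 0.118) has its rim at z≈0.132, so it holds two. The trays from left to right are middle, narrow and wide. Next I square up the tool and move towards the nests.

Emit:
drive_tool --pt "87 1 0 0 0 0 0.286" --pt "87 1 0 0 0 0 0.286" --pt "87 1 0 0 0 0 0.286" --pt "87 1 0 0 0 0 0.286" --pt "87 1 0 0 0 0 0.286" --pt "87 1 0 0 0 0 0.286"

```text
time_s: 0.7
position: [0.368, -0.5189, 0.2223]
tcp_rot: [[1.0, 0.0, -0.001], [0.0, -1.0, 0.0], [-0.001, -0.0, -1.0]]
force: [0.1, 0.2, -0.3]
opening: 1.002
grasp_force: 0.0
```

```bash
python3 - <<'E'
from h import *
s=read_state();print(s['position'].round(4) if hasattr(s['position'],'round') else s['position'],np.round(s['tcp_rot'],3).tolist(),s['joint_positions'])
c=load("top0.npz");g=cv2.GaussianBlur(c["color"],(3,3),0).astype(int)
for v in(165,185,195): print([ (u,int(g[v,u,0]-g[v,u,2]),int(g[v,u].sum()//3)) for u in range(266,312,2)])
for u in(275,303): print(ray(c,u,190,.014))
for v in(142,203): print(ray(c,289,v,.014))
E
```

```text
[ 0.368  -0.5189  0.2223] [[1.0, 0.0, -0.001], [0.0, -1.0, 0.0], [-0.001, -0.0, -1.0]] [-6.46861896e+01  3.11343980e+01  8.03779085e+01 -3.70167040e-02
  6.85236651e+01  2.53181536e+01]
[(266, -2, 95), (268, -3, 98), (270, -3, 98), (272, -3, 98), (274, 1, 102), (276, 6, 110), (278, 6, 110), (280, 7, 109), (282, 6, 110), (284, 7, 110), (286, 7, 109), (288, 6, 109), (290, 6, 107), (292, 6, 107), (294, 6, 107), (296, 6, 106), (298, 7, 118), (300, 9, 158), (302, 8, 157), (304, 0, 163), (306, -5, 162), (308, -5, 161), (310, -4, 158)]
[(266, -2, 97), (268, -4, 97), (270, -3, 98), (272, -3, 97), (274, 1, 99), (276, 6, 111), (278, 7, 112), (280, 7, 112), (282, 6, 113), (284, 7, 113), (286, 7, 112), (288, 7, 125), (290, 10, 169), (292, 11, 184), (294, 10, 185), (296, 10, 184), (298, 10, 183), (300, 10, 181), (302, 8, 162), (304, 0, 161), (306, -4, 155), (308, -5, 155), (310, -4, 154)]
[(266, -1, 92), (268, -2, 94), (270, -3, 96), (272, -3, 96), (274, 1, 100), (276, 6, 112), (278, 7, 113), (280, 6, 114), (282, 7, 116), (284, 8, 147), (286, 10, 183), (288, 11, 190), (290, 11, 190), (292, 10, 189), (294, 10, 190), (296, 11, 189), (298, 11, 187), (300, 10, 184), (302, 8, 166), (304, 0, 164), (306, -5, 159), (308, -5, 157), (310, -5, 157)]
[ 0.49842957 -0.00417776  0.014     ]
[ 0.49929133 -0.09643602  0.014     ]
[ 0.65890792 -0.04980776  0.014     ]
[ 0.45597282 -0.05043868  0.014     ]
```

Emit:
drive_tool --pt "87 0.285 -1 0 0 0 0" --pt "87 0.285 -1 0 0 0 0" --pt "87 0.285 -1 0 0 0 0" --pt "87 0.285 -1 0 0 0 0"

```text
time_s: 1.1
position: [0.4025, -0.3954, 0.2225]
tcp_rot: [[1.0, 0.002, -0.001], [0.002, -1.0, 0.003], [-0.001, -0.003, -1.0]]
force: [-0.2, -0.3, 0.2]
opening: 1.0
grasp_force: 0.0
```

Emit:
drive_tool --pt "87 0.285 -1 0 0 0 0" --pt "87 0.285 -1 0 0 0 0" --pt "87 0.285 -1 0 0 0 0" --pt "87 0.285 -1 0 0 0 0"

```text
time_s: 1.5
position: [0.4371, -0.277, 0.2226]
tcp_rot: [[1.0, 0.002, -0.001], [0.002, -1.0, 0.001], [-0.001, -0.001, -1.0]]
force: [0.2, -0.1, 0.3]
opening: 0.998
grasp_force: 0.0
```

Emit:
drive_tool --pt "87 0 -1 0 0 0 0" --pt "87 0 -1 0 0 0 0" --pt "87 0 -1 0 0 0 0" --pt "87 0 -1 0 0 0 0"

```text
time_s: 1.9
position: [0.437, -0.1582, 0.2227]
tcp_rot: [[1.0, 0.001, -0.0], [0.001, -1.0, -0.0], [-0.0, 0.0, -1.0]]
force: [-0.5, -0.2, 0.7]
opening: 0.999
grasp_force: 0.0
```

Emit:
drive_tool --pt "87 0 -1 0 0 0 0" --pt "87 0 -1 0 0 0 0" --pt "87 0 -1 0 0 0 0" --pt "87 0 -1 0 0 0 0"

```text
time_s: 2.3
position: [0.4383, -0.0389, 0.2228]
tcp_rot: [[1.0, 0.002, 0.001], [0.002, -1.0, -0.001], [0.001, 0.001, -1.0]]
force: [1.0, 0.5, 0.2]
opening: 1.003
grasp_force: 0.0
```

Emit:
drive_tool --pt "87 0 -1 0 0 0 0" --pt "87 0 -1 0 0 0 0" --pt "87 0 -1 0 0 0 0" --pt "87 0 -1 0 0 0 0" --pt "87 0 -1 0 0 0 0"

```text
time_s: 2.8
position: [0.4392, 0.0794, 0.2227]
tcp_rot: [[1.0, -0.001, 0.002], [-0.001, -1.0, -0.001], [0.002, 0.001, -1.0]]
force: [0.1, -0.1, 0.2]
opening: 1.001
grasp_force: 0.0
```

Emit:
drive_tool --pt "87 -0.015 -0.57 0 0 0 0" --pt "87 -0.015 -0.57 0 0 0 0" --pt "87 -0.015 -0.57 0 0 0 0" --pt "87 -0.015 -0.57 0 0 0 0"

```text
time_s: 3.2
position: [0.4367, 0.1481, 0.2225]
tcp_rot: [[1.0, -0.001, 0.001], [-0.001, -1.0, -0.001], [0.001, 0.001, -1.0]]
force: [-0.1, -0.1, -0.5]
opening: 0.998
grasp_force: 0.0
```

```bash
cat >> h.py <<'E'
def tops(c,zmin=.03,box=(.3,.72,-.42,.45)):
    W=cloud(c);m=((W[...,0]>box[0])&(W[...,0]<box[1])&(W[...,1]>box[2])&(W[...,1]<box[3])&(W[...,2]>zmin)&(W[...,2]<.17)).astype(np.uint8)
    k,l,st,ce=cv2.connectedComponentsWithStats(m)
    for i in range(1,k):
        if st[i,4]<40: continue
        p=W[l==i];zt=np.percentile(p[:,2],95);t=p[p[:,2]>zt-.008]
        a,b=np.percentile(t,1,0),np.percentile(t,99,0)
        print(ce[i].round(),st[i,4],"ztop %.3f"%zt,"mid",((a+b)/2).round(3)[:2],"ext",(b-a).round(3)[:2],np.median(c["color"][l==i],0))
E
python3 - <<'E'
from h import *
c=snap("wrist","w1.npz");cv2.imwrite("pics/w1.png",c["color"]);tops(c)
print(read_state()['position'])
E
```

```text
[291.  27.] 4496 ztop 0.132 mid [0.568 0.12 ] ext [0.033 0.058] [174. 173. 175.]
[ 57. 103.] 14145 ztop 0.108 mid [0.509 0.353] ext [0.043 0.036] [111. 102. 102.]
[254. 190.] 5002 ztop 0.154 mid [0.437 0.15 ] ext [0.05  0.049] [169. 168. 170.]
[182. 228.] 1074 ztop 0.070 mid [0.369 0.238] ext [0.049 0.05 ] [105.  59.  43.]
[ 78. 243.] 1995 ztop 0.070 mid [0.363 0.376] ext [0.024 0.066] [77. 37. 60.]
[270. 259.] 1272 ztop 0.070 mid [0.334 0.131] ext [0.039 0.05 ] [ 63. 114. 130.]
[0.43653758 0.14804167 0.22249609]
```

View pics/w1.png

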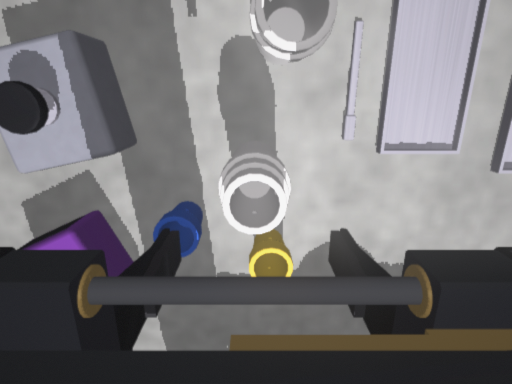

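The wrist view shows nest B at pixel (254,200), measured at (0.437, 0.149, 0.154), between the fingers. Nest A is at the top around (292,20) and the forceps at (352,80). Next I descend and grip the small pot's band.

Emit:
drive_tool --pt "87 0 -0.01 0.4 0 0 0" --pt "87 0 -0.01 0.6 0 0 0" --pt "87 0 -0.01 0.715 0 0 0" --pt "87 0 -0.01 0.715 0 0 0" --pt "60 0 -0.01 0.715 0 0 0" --pt "46 0 -0.01 0.715 0 0 0" --pt "46 0 -0.01 0.715 0 0 0" --pt "46 0 -0.01 0.715 0 0 0"

```text
time_s: 4.05
position: [0.4363, 0.1511, 0.1375]
tcp_rot: [[1.0, -0.0, 0.002], [-0.0, -1.0, 0.0], [0.002, -0.0, -1.0]]
force: [1.0, 0.2, -0.9]
opening: 0.723
grasp_force: 0.0
```

Emit:
drive_tool --pt "46 0 0 0 0 0 0" --pt "46 0 0 0 0 0 0" --pt "46 0 0 0 0 0 0"

```text
time_s: 4.35
position: [0.4361, 0.1509, 0.1371]
tcp_rot: [[1.0, 0.0, 0.001], [0.0, -1.0, -0.0], [0.001, 0.0, -1.0]]
force: [0.7, -2.3, 3.2]
opening: 0.579
grasp_force: 30.0
```

Emit:
drive_tool --pt "46 0 0 -0.15 0 0 0" --pt "46 0 0 -0.3 0 0 0" --pt "46 0 0 -0.45 0 0 0" --pt "46 0 0 -0.6 0 0 0" --pt "46 0 0 -0.75 0 0 0" --pt "46 0 0 -0.9 0 0 0" --pt "46 0 0 -1 0 0 0" --pt "46 0 0 -1 0 0 0"

```text
time_s: 5.15
position: [0.4366, 0.1514, 0.2581]
tcp_rot: [[1.0, -0.0, 0.004], [-0.0, -1.0, 0.001], [0.004, -0.001, -1.0]]
force: [0.1, -0.3, 0.4]
opening: 0.579
grasp_force: 30.0
```

```bash
python3 - <<'E'
from h import *
c=snap("wrist","w2.npz");tops(c)
c=snap("scene","s2.npz");tops(c);cv2.imwrite("pics/s2.png",cv2.resize(c["color"][100:270,110:390],None,fx=2,fy=2))
s=read_state();print(s['position'],s['force'],s['opening'])
E
```

```text
[291.  29.] 4287 ztop 0.132 mid [0.573 0.12 ] ext [0.042 0.058] [184. 182. 185.]
[ 74. 100.] 12446 ztop 0.108 mid [0.509 0.357] ext [0.042 0.042] [119. 110. 110.]
[258. 170.] 2732 ztop 0.132 mid [0.444 0.15 ] ext [0.045 0.057] [188. 187. 190.]
[185. 220.] 1129 ztop 0.070 mid [0.368 0.238] ext [0.05 0.05] [111.  64.  48.]
[ 75. 239.] 3326 ztop 0.070 mid [0.338 0.391] ext [0.07  0.108] [138.   59.  105.5]
[353. 167.] 677 ztop 0.107 mid [0.312 0.375] ext [0.024 0.041] [63. 24. 46.]
[289. 179.] 593 ztop 0.133 mid [0.435 0.146] ext [0.061 0.056] [85. 86. 87.]
[314. 174.] 179 ztop 0.073 mid [0.367 0.235] ext [0.052 0.048] [66. 28. 12.]
[348. 210.] 1130 ztop 0.108 mid [0.508 0.355] ext [0.045 0.041] [63. 57. 56.]
[280. 218.] 488 ztop 0.133 mid [0.581 0.117] ext [0.058 0.054] [87. 86. 86.]
[0.43530308 0.15118718 0.25634577] [-0.24330809  0.70513231 -0.6969339 ] 0.5812041072425956
```

View pics/s2.png

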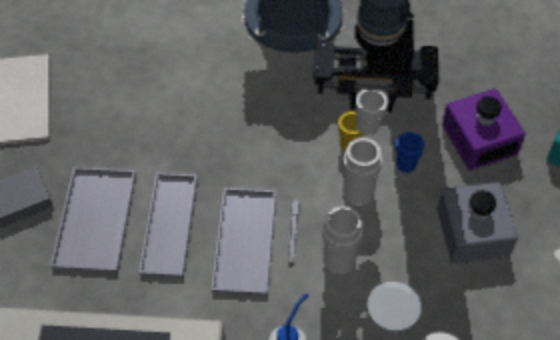

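The small pot is out on its own, and nest B's rim now reads 0.132. The scene view shows the pot in the jaws at (372,105). I carry it to the narrow tray.

Emit:
drive_tool --pt "46 0.2 0.3 0 0 0 0" --pt "46 0.2 0.65 0 0 0 0" --pt "46 0.2 0.95 0 0 0 0" --pt "46 0.2 0.95 0 0 0 0"

```text
time_s: 5.65
position: [0.4595, 0.0337, 0.2555]
tcp_rot: [[1.0, -0.005, -0.002], [-0.005, -1.0, -0.001], [-0.002, 0.001, -1.0]]
force: [-0.2, 0.1, -0.6]
opening: 0.577
grasp_force: 30.0
```

Emit:
drive_tool --pt "46 0.1 0.35 0 0 0 0" --pt "46 0.19 0.7 0 0 0 0" --pt "46 0.19 0.95 0 0 0 0" --pt "46 0.19 0.95 0 0 0 0"

```text
time_s: 6.05
position: [0.483, -0.0795, 0.2557]
tcp_rot: [[1.0, -0.004, -0.001], [-0.004, -1.0, -0.0], [-0.001, 0.0, -1.0]]
force: [-0.4, 0.1, -0.7]
opening: 0.58
grasp_force: 30.0
```

Emit:
drive_tool --pt "46 0 0.35 0 0 0 0" --pt "46 0 0.7 0 0 0 0" --pt "46 0 0.93 0 0 0 0" --pt "46 0 0.93 0 0 0 0" --pt "46 0 0.93 0 0 0 0"

```text
time_s: 6.55
position: [0.4819, -0.1871, 0.2558]
tcp_rot: [[1.0, -0.001, -0.002], [-0.001, -1.0, 0.003], [-0.002, -0.003, -1.0]]
force: [-0.3, -0.3, -0.5]
opening: 0.578
grasp_force: 30.0
```

Emit:
drive_tool --pt "46 0 0 0.3 0 0 0" --pt "46 0 0 0.6 0 0 0" --pt "46 0 0 0.85 0 0 0" --pt "46 0 0 1 0 0 0" --pt "46 0 0 1 0 0 0" --pt "46 0 0 1 0 0 0"

```text
time_s: 7.15
position: [0.4825, -0.1869, 0.1368]
tcp_rot: [[1.0, 0.001, -0.001], [0.001, -1.0, 0.001], [-0.001, -0.001, -1.0]]
force: [-0.1, -0.4, -1.3]
opening: 0.575
grasp_force: 30.0
```

Emit:
drive_tool --pt "46 0 0.015 0.3 0 0 0" --pt "46 0 0.015 0.5 0 0 0" --pt "46 0 0.015 0.6 0 0 0" --pt "46 0 0.015 0.63 0 0 0" --pt "46 0 0.015 0.65 0 0 0" --pt "46 0 0.015 0.66 0 0 0" --pt "46 0 0.015 0.66 0 0 0"

```text
time_s: 7.85
position: [0.4831, -0.1907, 0.0584]
tcp_rot: [[1.0, -0.0, 0.002], [-0.0, -1.0, -0.001], [0.002, 0.001, -1.0]]
force: [0.0, -0.5, -1.1]
opening: 0.577
grasp_force: 30.0
```

Roughly 1 mm above the floor. I settle it, release and go up.

Emit:
drive_tool --pt "46 0 0 0.01 0 0 0" --pt "87 0 0 0.01 0 0 0" --pt "87 0 0 0.01 0 0 0" --pt "87 0 0 0.01 0 0 0" --pt "87 0 0 0.01 0 0 0" --pt "87 0 0 0.01 0 0 0" --pt "87 0 0 0.01 0 0 0" --pt "87 0 0 0.01 0 0 0"

```text
time_s: 8.65
position: [0.4825, -0.1903, 0.0563]
tcp_rot: [[1.0, -0.0, -0.0], [-0.0, -1.0, 0.0], [-0.0, -0.0, -1.0]]
force: [0.6, 0.8, -0.6]
opening: 0.988
grasp_force: 0.0
```

Emit:
drive_tool --pt "87 0 0 -0.2 0 0 0" --pt "87 0 0 -0.5 0 0 0" --pt "87 0 0 -0.9 0 0 0" --pt "87 0 0 -1 0 0 0" --pt "87 0 0 -1 0 0 0"

```text
time_s: 9.15
position: [0.4838, -0.1911, 0.1785]
tcp_rot: [[1.0, -0.0, 0.005], [-0.0, -1.0, -0.003], [0.005, 0.003, -1.0]]
force: [-0.5, -1.0, -0.5]
opening: 1.001
grasp_force: 0.0
```

Emit:
drive_tool --pt "87 0 -0.4 -0.2 0 0 0" --pt "87 0 -0.8 -0.2 0 0 0" --pt "87 0 -1 -0.2 0 0 0" --pt "87 0 -1 -0.2 0 0 0"

```text
time_s: 9.55
position: [0.4801, -0.0666, 0.1985]
tcp_rot: [[1.0, 0.004, -0.005], [0.004, -1.0, 0.003], [-0.005, -0.003, -1.0]]
force: [-0.2, -0.3, 0.8]
opening: 1.002
grasp_force: 0.0
```

```bash
python3 - <<'E'
from h import *
c=snap("wrist","w3.npz");tops(c)
c=snap("scene","s3.npz");tops(c)
print(read_state()['position'])
E
```

```text
[43. 71.] 7321 ztop 0.132 mid [0.579 0.103] ext [0.053 0.027] [118. 117. 118.]
[381. 178.] 2297 ztop 0.074 mid [ 0.484 -0.19 ] ext [0.049 0.05 ] [117. 115. 117.]
[ 45. 219.] 4759 ztop 0.131 mid [0.452 0.131] ext [0.027 0.023] [102. 102. 103.]
[353. 167.] 681 ztop 0.107 mid [0.311 0.376] ext [0.022 0.043] [65. 25. 47.]
[289. 178.] 632 ztop 0.134 mid [0.437 0.147] ext [0.06  0.056] [87. 88. 89.]
[314. 174.] 181 ztop 0.072 mid [0.366 0.235] ext [0.051 0.048] [68. 29. 12.]
[194. 193.] 200 ztop 0.076 mid [ 0.484 -0.192] ext [0.053 0.05 ] [93.  91.5 92.5]
[348. 209.] 1131 ztop 0.108 mid [0.51  0.355] ext [0.044 0.041] [89. 81. 80.]
[280. 218.] 480 ztop 0.133 mid [0.58  0.116] ext [0.059 0.056] [90. 90. 90.]
[ 0.48169993 -0.06978611  0.19890935]
```

The small pot stands in its tray with its rim at 0.074. Next is medium2 in nest B.

Emit:
drive_tool --pt "87 -0.19 -0.4 0 0 0 0" --pt "87 -0.19 -0.8 0 0 0 0" --pt "87 -0.19 -0.92 0 0 0 0" --pt "87 -0.19 -0.92 0 0 0 0"

```text
time_s: 10.05
position: [0.4593, 0.0408, 0.1995]
tcp_rot: [[1.0, 0.002, -0.002], [0.002, -1.0, 0.0], [-0.002, -0.0, -1.0]]
force: [-0.7, 0.3, -1.1]
opening: 1.0
grasp_force: 0.0
```

Emit:
drive_tool --pt "87 -0.19 -0.4 0 0 0 0" --pt "87 -0.19 -0.8 0 0 0 0" --pt "87 -0.19 -0.92 0 0 0 0" --pt "87 -0.19 -0.92 0 0 0 0" --pt "87 -0.19 -0.92 0 0 0 0"

```text
time_s: 10.55
position: [0.4377, 0.149, 0.1999]
tcp_rot: [[1.0, -0.001, -0.0], [-0.001, -1.0, -0.001], [-0.0, 0.001, -1.0]]
force: [0.8, -0.1, -0.4]
opening: 1.002
grasp_force: 0.0
```

Emit:
drive_tool --pt "87 0 0 0.3 0 0 0" --pt "87 0 0 0.5 0 0 0" --pt "87 0 0 0.7 0 0 0" --pt "87 0 0 0.7 0 0 0" --pt "87 0 0 0.7 0 0 0"

```text
time_s: 11.05
position: [0.4374, 0.149, 0.1162]
tcp_rot: [[1.0, -0.003, -0.001], [-0.003, -1.0, -0.0], [-0.001, 0.0, -1.0]]
force: [0.7, 0.2, 0.1]
opening: 0.997
grasp_force: 0.0
```

Emit:
drive_tool --pt "54 0 0 0.01 0 0 0" --pt "54 0 0 0.01 0 0 0" --pt "54 0 0 0.01 0 0 0" --pt "54 0 0 0.01 0 0 0" --pt "54 0 0 0.01 0 0 0" --pt "54 0 0 0.01 0 0 0" --pt "54 0 0 0.01 0 0 0"

```text
time_s: 11.75
position: [0.4373, 0.1504, 0.1156]
tcp_rot: [[1.0, 0.0, 0.001], [0.0, -1.0, -0.0], [0.001, 0.0, -1.0]]
force: [0.6, -2.4, 5.1]
opening: 0.672
grasp_force: 30.0
```

Emit:
drive_tool --pt "54 0 0 -0.15 0 0 0" --pt "54 0 0 -0.3 0 0 0" --pt "54 0 0 -0.45 0 0 0" --pt "54 0 0 -0.6 0 0 0" --pt "54 0 0 -0.75 0 0 0" --pt "54 0 0 -0.9 0 0 0" --pt "54 0 0 -1 0 0 0" --pt "54 0 0 -1 0 0 0"

```text
time_s: 12.55
position: [0.4377, 0.1509, 0.2362]
tcp_rot: [[1.0, -0.0, 0.003], [-0.0, -1.0, 0.001], [0.003, -0.001, -1.0]]
force: [0.9, -0.7, -1.4]
opening: 0.665
grasp_force: 30.0
```

```bash
python3 - <<'E'
from h import *
c=snap("wrist","w4.npz");tops(c)
c=snap("scene","s4.npz");tops(c)
s=read_state();print(s['position'],s['force'],s['opening'])
E
```

```text
[293.  29.] 4543 ztop 0.132 mid [0.57  0.119] ext [0.038 0.058] [180. 179. 181.]
[ 64. 102.] 13763 ztop 0.108 mid [0.509 0.357] ext [0.042 0.042] [117. 108. 107.]
[258. 169.] 1558 ztop 0.111 mid [0.447 0.15 ] ext [0.046 0.065] [185. 184. 186.]
[180. 225.] 1080 ztop 0.070 mid [0.37  0.238] ext [0.047 0.05 ] [108.  62.  46.]
[ 67. 242.] 2545 ztop 0.070 mid [0.344 0.388] ext [0.059 0.093] [123.  54.  95.]
[255. 224.] 231 ztop 0.169 mid [0.421 0.152] ext [0.007 0.025] [184. 182. 184.]
[353. 167.] 675 ztop 0.107 mid [0.312 0.375] ext [0.023 0.042] [63. 23. 46.]
[289. 181.] 494 ztop 0.115 mid [0.441 0.148] ext [0.06  0.064] [85. 85. 86.]
[314. 174.] 177 ztop 0.075 mid [0.368 0.235] ext [0.05  0.048] [66. 28. 11.]
[194. 193.] 200 ztop 0.077 mid [ 0.482 -0.193] ext [0.053 0.048] [90. 90. 90.]
[348. 210.] 1140 ztop 0.108 mid [0.509 0.355] ext [0.043 0.041] [63. 57. 56.]
[280. 218.] 485 ztop 0.134 mid [0.58  0.115] ext [0.06  0.056] [88. 87. 87.]
[0.43639405 0.15063287 0.23464025] [-0.47713799 -0.00255283 -1.22444895] 0.6706772459615562
```

Emit:
drive_tool --pt "54 0.1 0.3 -0.1 0 0 0" --pt "54 0.2 0.6 -0.1 0 0 0" --pt "54 0.29 0.84 -0.1 0 0 0" --pt "54 0.29 0.84 -0.1 0 0 0"

```text
time_s: 13.05
position: [0.4731, 0.0468, 0.2461]
tcp_rot: [[1.0, -0.004, -0.0], [-0.004, -1.0, -0.001], [-0.0, 0.001, -1.0]]
force: [0.5, 0.6, -1.0]
opening: 0.666
grasp_force: 30.0
```

Emit:
drive_tool --pt "54 0.1 0.3 0 0 0 0" --pt "54 0.2 0.6 0 0 0 0" --pt "54 0.3 0.84 0 0 0 0" --pt "54 0.3 0.84 0 0 0 0" --pt "54 0.3 0.84 0 0 0 0"

```text
time_s: 13.55
position: [0.5067, -0.0505, 0.2458]
tcp_rot: [[1.0, -0.001, -0.003], [-0.001, -1.0, 0.002], [-0.003, -0.002, -1.0]]
force: [0.0, 0.2, -0.1]
opening: 0.669
grasp_force: 30.0
```

Emit:
drive_tool --pt "54 0 0 0.3 0 0 0" --pt "54 0 0 0.6 0 0 0" --pt "54 0 0 0.85 0 0 0" --pt "54 0 0 1 0 0 0" --pt "54 0 0 1 0 0 0" --pt "54 0 0 1 0 0 0"

```text
time_s: 14.15
position: [0.5071, -0.0498, 0.1271]
tcp_rot: [[1.0, 0.001, -0.001], [0.001, -1.0, 0.001], [-0.001, -0.001, -1.0]]
force: [0.3, -0.2, -0.8]
opening: 0.669
grasp_force: 30.0
```

Emit:
drive_tool --pt "54 0 0.01 0.2 0 0 0" --pt "54 0 0.01 0.33 0 0 0" --pt "54 0 0.01 0.38 0 0 0" --pt "54 0 0.01 0.4 0 0 0" --pt "54 0 0.01 0.405 0 0 0" --pt "54 0 0.01 0.405 0 0 0"

```text
time_s: 14.75
position: [0.5084, -0.0524, 0.0794]
tcp_rot: [[1.0, -0.0, 0.002], [-0.0, -1.0, -0.001], [0.002, 0.001, -1.0]]
force: [0.1, -0.4, -0.9]
opening: 0.667
grasp_force: 30.0
```

Emit:
drive_tool --pt "54 0 0 0.005 0 0 0" --pt "87 0 0 0.005 0 0 0" --pt "87 0 0 0.005 0 0 0" --pt "87 0 0 0.005 0 0 0" --pt "87 0 0 0.005 0 0 0" --pt "87 0 0 0.005 0 0 0" --pt "87 0 0 0.005 0 0 0" --pt "87 0 0 0.005 0 0 0"

```text
time_s: 15.55
position: [0.5077, -0.0523, 0.0779]
tcp_rot: [[1.0, -0.0, -0.0], [-0.0, -1.0, 0.0], [-0.0, -0.0, -1.0]]
force: [-0.4, 0.5, 0.2]
opening: 1.001
grasp_force: 0.0
```

Emit:
drive_tool --pt "87 0 0 -0.2 0 0 0" --pt "87 0 0 -0.5 0 0 0" --pt "87 0 0 -0.9 0 0 0" --pt "87 0 0 -1 0 0 0" --pt "87 0 0 -1 0 0 0"

```text
time_s: 16.05
position: [0.5094, -0.0528, 0.2005]
tcp_rot: [[1.0, -0.0, 0.006], [-0.0, -1.0, -0.002], [0.006, 0.002, -1.0]]
force: [-0.5, -0.3, -0.4]
opening: 1.0
grasp_force: 0.0
```

```bash
python3 - <<'E'
from h import *
c=snap("wrist","w5.npz");tops(c)
c=snap("scene","s5.npz");tops(c)
print(read_state()['position'])
E
```

```text
[ 52. 109.] 8471 ztop 0.132 mid [0.581 0.114] ext [0.057 0.049] [115. 114. 116.]
[255. 192.] 2681 ztop 0.094 mid [ 0.508 -0.052] ext [0.058 0.057] [133. 132. 134.]
[389. 205.] 2293 ztop 0.074 mid [ 0.484 -0.189] ext [0.05 0.05] [117. 116. 117.]
[ 68. 234.] 2566 ztop 0.110 mid [0.464 0.146] ext [0.014 0.046] [106. 106. 107.]
[353. 167.] 686 ztop 0.107 mid [0.313 0.374] ext [0.024 0.04 ] [64. 25. 47.]
[289. 178.] 596 ztop 0.112 mid [0.436 0.146] ext [0.066 0.066] [85. 87. 88.]
[314. 174.] 186 ztop 0.073 mid [0.366 0.235] ext [0.052 0.048] [68. 29. 11.]
[194. 193.] 205 ztop 0.077 mid [ 0.484 -0.193] ext [0.052 0.05 ] [92. 92. 92.]
[232. 199.] 304 ztop 0.097 mid [ 0.508 -0.054] ext [0.06  0.056] [91. 91. 91.]
[348. 210.] 1132 ztop 0.108 mid [0.509 0.355] ext [0.042 0.041] [89.5 81.  80. ]
[280. 218.] 484 ztop 0.134 mid [0.581 0.116] ext [0.059 0.056] [91. 90. 90.]
[ 0.50708145 -0.0521196   0.19752006]
```

Medium2 stands at (0.508, -0.052) with its rim at 0.094. Next is medium1 in nest A.

Emit:
drive_tool --pt "87 0.2 -0.4 0 0 0 0" --pt "87 0.31 -0.72 0 0 0 0" --pt "87 0.31 -0.72 0 0 0 0" --pt "87 0.31 -0.72 0 0 0 0"

```text
time_s: 16.55
position: [0.5436, 0.0351, 0.1959]
tcp_rot: [[1.0, 0.002, -0.004], [0.002, -1.0, 0.0], [-0.004, -0.0, -1.0]]
force: [-0.1, -0.4, -0.5]
opening: 1.001
grasp_force: 0.0
```

Emit:
drive_tool --pt "87 0.2 -0.4 0 0 0 0" --pt "87 0.3 -0.71 0 0 0 0" --pt "87 0.3 -0.71 0 0 0 0" --pt "87 0.3 -0.71 0 0 0 0" --pt "87 0.3 -0.71 0 0 0 0"

```text
time_s: 17.05
position: [0.5798, 0.1177, 0.197]
tcp_rot: [[1.0, -0.002, -0.003], [-0.002, -1.0, -0.001], [-0.003, 0.001, -1.0]]
force: [0.2, 0.2, 0.2]
opening: 0.998
grasp_force: 0.0
```

Emit:
drive_tool --pt "87 0 0 0.3 0 0 0" --pt "87 0 0 0.5 0 0 0" --pt "87 0 0 0.69 0 0 0" --pt "87 0 0 0.69 0 0 0" --pt "87 0 0 0.69 0 0 0"

```text
time_s: 17.55
position: [0.5806, 0.118, 0.1151]
tcp_rot: [[1.0, -0.002, -0.001], [-0.002, -1.0, -0.0], [-0.001, 0.0, -1.0]]
force: [0.1, 0.6, 0.4]
opening: 0.999
grasp_force: 0.0
```

Emit:
drive_tool --pt "54 0 0 0 0 0 0" --pt "54 0 0 0 0 0 0" --pt "54 0 0 0 0 0 0" --pt "54 0 0 0 0 0 0" --pt "54 0 0 0 0 0 0" --pt "54 0 0 0 0 0 0" --pt "54 0 0 0 0 0 0"

```text
time_s: 18.25
position: [0.5814, 0.1191, 0.1157]
tcp_rot: [[1.0, -0.0, 0.001], [-0.0, -1.0, -0.0], [0.001, 0.0, -1.0]]
force: [-0.6, -1.8, 4.9]
opening: 0.678
grasp_force: 30.0
```

Emit:
drive_tool --pt "54 0 0 -0.15 0 0 0" --pt "54 0 0 -0.3 0 0 0" --pt "54 0 0 -0.45 0 0 0" --pt "54 0 0 -0.6 0 0 0" --pt "54 0 0 -0.75 0 0 0" --pt "54 0 0 -0.9 0 0 0" --pt "54 0 0 -1 0 0 0" --pt "54 0 0 -1 0 0 0"

```text
time_s: 19.05
position: [0.5818, 0.1195, 0.2364]
tcp_rot: [[1.0, -0.0, 0.003], [-0.0, -1.0, 0.0], [0.003, -0.0, -1.0]]
force: [0.7, 0.1, -1.3]
opening: 0.684
grasp_force: 30.0
```

```bash
python3 - <<'E'
from h import *
c=snap("wrist","w6.npz");tops(c)
c=snap("scene","s6.npz");tops(c)
s=read_state();print(s['position'],s['force'],s['opening'])
E
```

```text
[256. 169.] 1553 ztop 0.111 mid [0.591 0.12 ] ext [0.047 0.066] [177. 175. 178.]
[ 49. 229.] 5176 ztop 0.100 mid [0.491 0.366] ext [0.02 0.02] [111. 102. 102.]
[403. 230.] 2313 ztop 0.094 mid [ 0.52  -0.051] ext [0.035 0.058] [126. 124. 126.]
[255. 224.] 250 ztop 0.170 mid [0.566 0.121] ext [0.008 0.025] [175.  174.  175.5]
[493. 240.] 831 ztop 0.072 mid [ 0.494 -0.173] ext [0.028 0.017] [116. 115. 116.]
[231. 319.] 1560 ztop 0.110 mid [0.423 0.15 ] ext [0.038 0.066] [128. 127. 129.]
[178. 331.] 291 ztop 0.070 mid [0.365 0.224] ext [0.044 0.024] [98. 52. 35.]
[353. 167.] 670 ztop 0.107 mid [0.312 0.376] ext [0.023 0.043] [63. 24. 47.]
[194. 193.] 198 ztop 0.076 mid [ 0.484 -0.192] ext [0.052 0.05 ] [91.5 91.  90.5]
[353. 203.] 1105 ztop 0.109 mid [0.478 0.372] ext [0.043 0.044] [86. 78. 77.]
[232. 199.] 305 ztop 0.098 mid [ 0.508 -0.054] ext [0.057 0.056] [91. 90. 90.]
[280. 220.] 396 ztop 0.116 mid [0.587 0.116] ext [0.054 0.064] [88. 87. 87.]
[0.58038224 0.11937824 0.23445377] [ 0.4780081  -0.3027348  -1.75430614] 0.6837110072843945
```

Medium1 is out. The start unit has been knocked to about (0.478, 0.372), so I'll re-measure it later. Next I place medium1.

Emit:
drive_tool --pt "54 0.05 0.3 -0.1 0 0 0" --pt "54 0.1 0.6 -0.1 0 0 0" --pt "54 0.11 0.71 -0.1 0 0 0" --pt "54 0.11 0.71 -0.1 0 0 0"

```text
time_s: 19.55
position: [0.5936, 0.0324, 0.2457]
tcp_rot: [[1.0, -0.003, -0.003], [-0.003, -1.0, 0.0], [-0.003, -0.0, -1.0]]
force: [-0.8, 0.4, -1.3]
opening: 0.684
grasp_force: 30.0
```

Emit:
drive_tool --pt "54 0.05 0.3 0 0 0 0" --pt "54 0.1 0.6 0 0 0 0" --pt "54 0.11 0.71 0 0 0 0" --pt "54 0.11 0.71 0 0 0 0" --pt "54 0.11 0.71 0 0 0 0"

```text
time_s: 20.05
position: [0.6065, -0.0494, 0.2465]
tcp_rot: [[1.0, 0.0, -0.002], [0.0, -1.0, 0.002], [-0.002, -0.002, -1.0]]
force: [-0.1, -0.2, -2.1]
opening: 0.681
grasp_force: 30.0
```

Emit:
drive_tool --pt "54 0 0 0.3 0 0 0" --pt "54 0 0 0.6 0 0 0" --pt "54 0 0 0.85 0 0 0" --pt "54 0 0 1 0 0 0" --pt "54 0 0 1 0 0 0" --pt "54 0 0 1 0 0 0"

```text
time_s: 20.65
position: [0.6073, -0.0496, 0.1274]
tcp_rot: [[1.0, 0.001, -0.0], [0.001, -1.0, 0.001], [-0.0, -0.001, -1.0]]
force: [0.3, 0.4, -1.6]
opening: 0.678
grasp_force: 30.0
```

Emit:
drive_tool --pt "54 0 0.01 0.2 0 0 0" --pt "54 0 0.01 0.33 0 0 0" --pt "54 0 0.01 0.38 0 0 0" --pt "54 0 0.01 0.4 0 0 0" --pt "54 0 0.01 0.405 0 0 0" --pt "54 0 0.01 0.405 0 0 0"

```text
time_s: 21.25
position: [0.6082, -0.0524, 0.0797]
tcp_rot: [[1.0, -0.0, 0.002], [-0.0, -1.0, -0.001], [0.002, 0.001, -1.0]]
force: [0.8, 0.1, -1.4]
opening: 0.68
grasp_force: 30.0
```

Emit:
drive_tool --pt "54 0 0 0.005 0 0 0" --pt "87 0 0 0.005 0 0 0" --pt "87 0 0 0.005 0 0 0" --pt "87 0 0 0.005 0 0 0" --pt "87 0 0 0.005 0 0 0" --pt "87 0 0 0.005 0 0 0" --pt "87 0 0 0.005 0 0 0" --pt "87 0 0 0.005 0 0 0"

```text
time_s: 22.05
position: [0.6073, -0.0523, 0.0779]
tcp_rot: [[1.0, -0.0, -0.0], [-0.0, -1.0, 0.0], [-0.0, -0.0, -1.0]]
force: [-0.2, 0.6, -0.0]
opening: 0.996
grasp_force: 0.0
```

Emit:
drive_tool --pt "87 0 0 -0.2 0 0 0" --pt "87 0 0 -0.5 0 0 0" --pt "87 0 0 -0.9 0 0 0" --pt "87 0 0 -1 0 0 0" --pt "87 0 0 -1 0 0 0"

```text
time_s: 22.55
position: [0.609, -0.0527, 0.2008]
tcp_rot: [[1.0, -0.0, 0.006], [-0.0, -1.0, -0.002], [0.006, 0.002, -1.0]]
force: [-0.4, -0.1, 0.1]
opening: 0.999
grasp_force: 0.0
```

```bash
python3 - <<'E'
from h import *
c=snap("wrist","w7.npz");tops(c)
c=snap("scene","s7.npz");tops(c)
print(read_state()['position'])
E
```

```text
[255. 192.] 2672 ztop 0.094 mid [ 0.608 -0.052] ext [0.058 0.057] [133.5 132.  134. ]
[ 77. 213.] 6022 ztop 0.110 mid [0.586 0.119] ext [0.058 0.066] [109. 108. 109.]
[255. 260.] 1531 ztop 0.094 mid [ 0.528 -0.052] ext [0.018 0.053] [115. 114. 115.]
[385. 268.] 101 ztop 0.071 mid [ 0.507 -0.2  ] ext [0.006 0.011] [108. 107. 109.]
[255. 307.] 181 ztop 0.094 mid [ 0.482 -0.052] ext [0.009 0.036] [238. 236. 236.]
[353. 167.] 680 ztop 0.108 mid [0.311 0.375] ext [0.022 0.042] [65. 25. 47.]
[289. 178.] 607 ztop 0.112 mid [0.437 0.148] ext [0.068 0.063] [86. 88. 89.]
[314. 174.] 183 ztop 0.074 mid [0.368 0.235] ext [0.052 0.048] [69. 29. 12.]
[192. 194.] 116 ztop 0.077 mid [ 0.484 -0.199] ext [0.053 0.035] [91. 91. 91.]
[353. 202.] 1108 ztop 0.108 mid [0.479 0.372] ext [0.045 0.043] [88.  80.  78.5]
[233. 195.] 47 ztop 0.095 mid [ 0.504 -0.054] ext [0.013 0.056] [87. 86. 86.]
[232. 204.] 152 ztop 0.097 mid [ 0.53  -0.054] ext [0.018 0.049] [89. 89. 89.]
[280. 219.] 440 ztop 0.112 mid [0.581 0.116] ext [0.068 0.064] [90. 89. 89.]
[229. 223.] 308 ztop 0.097 mid [ 0.607 -0.053] ext [0.06  0.057] [92. 91. 91.]
[ 0.60640815 -0.05210056  0.19705033]
```

Emit:
drive_tool --pt "87 -0.11 -0.4 0 0 0 0" --pt "87 -0.11 -0.715 0 0 0 0" --pt "87 -0.11 -0.715 0 0 0 0" --pt "87 -0.11 -0.715 0 0 0 0"

```text
time_s: 23.05
position: [0.5928, 0.0342, 0.1958]
tcp_rot: [[1.0, 0.002, -0.004], [0.002, -1.0, -0.0], [-0.004, 0.0, -1.0]]
force: [0.3, 0.3, 0.1]
opening: 1.0
grasp_force: 0.0
```

Emit:
drive_tool --pt "87 -0.11 -0.4 0 0 0 0" --pt "87 -0.11 -0.715 0 0 0 0" --pt "87 -0.11 -0.715 0 0 0 0" --pt "87 -0.11 -0.715 0 0 0 0" --pt "87 -0.11 -0.715 0 0 0 0"

```text
time_s: 23.55
position: [0.5811, 0.1176, 0.1972]
tcp_rot: [[1.0, -0.002, -0.001], [-0.002, -1.0, -0.001], [-0.001, 0.001, -1.0]]
force: [-0.4, -0.3, 0.3]
opening: 0.996
grasp_force: 0.0
```

Emit:
drive_tool --pt "87 0 -0.01 0.3 0 0 0" --pt "87 0 -0.01 0.55 0 0 0" --pt "87 0 -0.01 0.75 0 0 0" --pt "87 0 -0.01 0.87 0 0 0" --pt "87 0 -0.01 0.87 0 0 0"

```text
time_s: 24.05
position: [0.5797, 0.1191, 0.0914]
tcp_rot: [[1.0, -0.002, -0.005], [-0.002, -1.0, -0.0], [-0.005, 0.0, -1.0]]
force: [-0.2, -0.7, 1.0]
opening: 0.997
grasp_force: 0.0
```

Emit:
drive_tool --pt "62 0 0 0 0 0 0" --pt "62 0 0 0 0 0 0" --pt "62 0 0 0 0 0 0" --pt "62 0 0 0 0 0 0" --pt "62 0 0 0 0 0 0" --pt "62 0 0 0 0 0 0"

```text
time_s: 24.65
position: [0.582, 0.1202, 0.0948]
tcp_rot: [[1.0, 0.0, 0.003], [0.0, -1.0, -0.001], [0.003, 0.001, -1.0]]
force: [0.1, -1.4, 6.8]
opening: 0.775
grasp_force: 29.3
```

Emit:
drive_tool --pt "62 0 0 -0.15 0 0 0" --pt "62 0 0 -0.35 0 0 0" --pt "62 0 0 -0.6 0 0 0" --pt "62 0 0 -0.85 0 0 0" --pt "62 0 0 -1 0 0 0" --pt "62 0 0 -1 0 0 0"

```text
time_s: 25.25
position: [0.5824, 0.1209, 0.216]
tcp_rot: [[1.0, -0.0, 0.006], [-0.0, -1.0, 0.001], [0.006, -0.001, -1.0]]
force: [0.9, 0.1, -2.6]
opening: 0.77
grasp_force: 29.2
```

Emit:
drive_tool --pt "62 0 0 -0.35 0 0 0" --pt "62 0 0.25 -0.35 0 0 0" --pt "62 0 0.55 -0.35 0 0 0" --pt "62 0 0.9 -0.35 0 0 0" --pt "62 0 1 -0.35 0 0 0"

```text
time_s: 25.75
position: [0.5799, -0.0028, 0.2535]
tcp_rot: [[1.0, -0.003, -0.003], [-0.003, -1.0, -0.001], [-0.003, 0.001, -1.0]]
force: [-0.0, 0.1, -3.4]
opening: 0.771
grasp_force: 29.2
```

Emit:
drive_tool --pt "62 0 0.35 0 0 0 0" --pt "62 0 0.7 0 0 0 0" --pt "62 0 1 0 0 0 0"

```text
time_s: 26.05
position: [0.5799, -0.1204, 0.2536]
tcp_rot: [[1.0, -0.0, -0.003], [-0.0, -1.0, 0.002], [-0.003, -0.002, -1.0]]
force: [0.1, 0.2, -1.6]
opening: 0.776
grasp_force: 29.2
```

Emit:
drive_tool --pt "62 0 0.35 0 0 0 0" --pt "62 0 0.7 0 0 0 0" --pt "62 0 1 0 0 0 0"

```text
time_s: 26.35
position: [0.5801, -0.2406, 0.2534]
tcp_rot: [[1.0, -0.001, -0.003], [-0.001, -1.0, 0.002], [-0.003, -0.002, -1.0]]
force: [-0.2, -0.4, -2.5]
opening: 0.771
grasp_force: 29.2
```

Emit:
drive_tool --pt "62 0 0.35 0 0 0 0" --pt "62 0 0.6 0 0 0 0" --pt "62 0 0.7 0 0 0 0" --pt "62 0 0.7 0 0 0 0" --pt "62 0 0.7 0 0 0 0"

```text
time_s: 26.85
position: [0.5804, -0.3216, 0.2543]
tcp_rot: [[1.0, 0.0, -0.002], [0.0, -1.0, 0.003], [-0.002, -0.003, -1.0]]
force: [0.4, 1.1, -3.2]
opening: 0.771
grasp_force: 29.2
```

Emit:
drive_tool --pt "62 0.01 0 0.3 0 0 0" --pt "62 0.01 0 0.6 0 0 0" --pt "62 0.01 0 0.85 0 0 0" --pt "62 0.01 0 1 0 0 0" --pt "62 0.01 0 1 0 0 0" --pt "62 0.01 0 1 0 0 0"

```text
time_s: 27.45
position: [0.5826, -0.3219, 0.1359]
tcp_rot: [[1.0, 0.002, -0.0], [0.002, -1.0, 0.001], [-0.0, -0.001, -1.0]]
force: [-0.1, -0.1, -2.0]
opening: 0.774
grasp_force: 29.2
```

Emit:
drive_tool --pt "62 0 0 0.15 0 0 0" --pt "62 0 0 0.22 0 0 0" --pt "62 0 0 0.26 0 0 0" --pt "62 0 0 0.275 0 0 0" --pt "62 0 0 0.275 0 0 0" --pt "62 0 0 0.275 0 0 0"

```text
time_s: 28.05
position: [0.5824, -0.3239, 0.1032]
tcp_rot: [[1.0, -0.0, 0.001], [-0.0, -1.0, -0.001], [0.001, 0.001, -1.0]]
force: [0.1, -0.4, -1.3]
opening: 0.769
grasp_force: 29.2
```

Emit:
drive_tool --pt "62 0 0 0.02 0 0 0" --pt "62 0 0 0.037 0 0 0" --pt "62 0 0 0.037 0 0 0" --pt "62 0 0 0.037 0 0 0"

```text
time_s: 28.45
position: [0.5824, -0.3238, 0.0989]
tcp_rot: [[1.0, -0.0, 0.001], [-0.0, -1.0, -0.001], [0.001, 0.001, -1.0]]
force: [-1.3, 0.5, 2.8]
opening: 0.775
grasp_force: 29.2
```

Contact (2.8 N up). I release, go up and look.

Emit:
drive_tool --pt "87 0 0 0 0 0 0" --pt "87 0 0 0 0 0 0" --pt "87 0 0 0 0 0 0" --pt "87 0 0 0 0 0 0" --pt "87 0 0 0 0 0 0" --pt "87 0 0 0 0 0 0"

```text
time_s: 29.05
position: [0.582, -0.3235, 0.098]
tcp_rot: [[1.0, -0.0, -0.0], [-0.0, -1.0, 0.0], [-0.0, -0.0, -1.0]]
force: [-0.6, 0.1, -0.0]
opening: 0.999
grasp_force: 0.0
```

Emit:
drive_tool --pt "87 0 0 -0.2 0 0 0" --pt "87 0 0 -0.5 0 0 0" --pt "87 0 0 -0.9 0 0 0" --pt "87 0 0 -1 0 0 0" --pt "87 0 0 -1 0 0 0"

```text
time_s: 29.55
position: [0.5835, -0.3246, 0.2214]
tcp_rot: [[1.0, -0.0, 0.005], [-0.0, -1.0, -0.004], [0.005, 0.004, -1.0]]
force: [0.7, -0.4, 0.2]
opening: 0.999
grasp_force: 0.0
```

```bash
python3 - <<'E'
from h import *
c=snap("wrist","w8.npz");tops(c)
c=snap("scene","s8.npz");tops(c)
print(read_state()['position'])
E
```

```text
[ 16. 153.] 1567 ztop 0.089 mid [ 0.603 -0.076] ext [0.038 0.012] [101. 100. 102.]
[255. 190.] 3510 ztop 0.114 mid [ 0.582 -0.324] ext [0.066 0.064] [121. 119. 121.]
[ 27. 232.] 1724 ztop 0.093 mid [ 0.524 -0.071] ext [0.024 0.021] [103. 102. 103.]
[327. 233.] 108 ztop 0.032 mid [ 0.5   -0.414] ext [0.026 0.012] [152.  145.5 146. ]
[133. 250.] 846 ztop 0.074 mid [ 0.492 -0.185] ext [0.036 0.04 ] [113. 112. 113.]
[353. 167.] 672 ztop 0.107 mid [0.312 0.375] ext [0.022 0.041] [70. 27. 51.]
[289. 178.] 597 ztop 0.112 mid [0.437 0.148] ext [0.068 0.064] [91. 91. 94.]
[314. 174.] 179 ztop 0.074 mid [0.367 0.235] ext [0.05  0.048] [73. 32. 14.]
[194. 193.] 201 ztop 0.077 mid [ 0.485 -0.193] ext [0.054 0.049] [100. 100.  99.]
[353. 202.] 1110 ztop 0.108 mid [0.477 0.373] ext [0.047 0.044] [93.  85.5 85. ]
[232. 199.] 306 ztop 0.097 mid [ 0.508 -0.054] ext [0.058 0.056] [98. 97. 97.]
[151. 211.] 474 ztop 0.117 mid [ 0.582 -0.326] ext [0.068 0.065] [95. 94. 94.]
[229. 223.] 304 ztop 0.096 mid [ 0.607 -0.053] ext [0.06  0.057] [97. 97. 97.]
[ 0.58127758 -0.32295084  0.21703901]
```

Emit:
drive_tool --pt "87 -0.3 -0.985 0 0 0 0" --pt "87 -0.3 -0.985 0 0 0 0" --pt "87 -0.3 -0.985 0 0 0 0" --pt "87 -0.3 -0.985 0 0 0 0"

```text
time_s: 30.05
position: [0.5428, -0.2006, 0.2154]
tcp_rot: [[1.0, 0.003, -0.007], [0.003, -1.0, 0.005], [-0.007, -0.005, -1.0]]
force: [0.5, -0.7, -0.4]
opening: 0.998
grasp_force: 0.0
```

Emit:
drive_tool --pt "87 -0.3 -0.985 0 0 0 0" --pt "87 -0.3 -0.985 0 0 0 0" --pt "87 -0.3 -0.985 0 0 0 0" --pt "87 -0.3 -0.985 0 0 0 0"

```text
time_s: 30.45
position: [0.5079, -0.0844, 0.2164]
tcp_rot: [[1.0, 0.003, -0.005], [0.003, -1.0, 0.002], [-0.005, -0.002, -1.0]]
force: [0.1, -1.0, 0.4]
opening: 0.998
grasp_force: 0.0
```

Emit:
drive_tool --pt "87 -0.3 -0.985 0 0 0 0" --pt "87 -0.3 -0.985 0 0 0 0" --pt "87 -0.3 -0.985 0 0 0 0" --pt "87 -0.3 -0.985 0 0 0 0"

```text
time_s: 30.85
position: [0.4733, 0.0323, 0.2171]
tcp_rot: [[1.0, 0.003, -0.002], [0.003, -1.0, 0.0], [-0.002, -0.0, -1.0]]
force: [0.5, 0.3, 0.7]
opening: 0.998
grasp_force: 0.0
```

Emit:
drive_tool --pt "87 -0.3 -0.985 0 0 0 0" --pt "87 -0.3 -0.985 0 0 0 0" --pt "87 -0.3 -0.985 0.1 0 0 0" --pt "87 -0.3 -0.985 0.1 0 0 0" --pt "87 -0.3 -0.985 0.1 0 0 0"

```text
time_s: 31.35
position: [0.4397, 0.1481, 0.2056]
tcp_rot: [[1.0, -0.0, 0.0], [-0.0, -1.0, -0.001], [0.0, 0.001, -1.0]]
force: [-0.0, 0.1, 0.4]
opening: 0.999
grasp_force: 0.0
```

Emit:
drive_tool --pt "87 -0.015 -0.01 0.3 0 0 0" --pt "87 -0.015 -0.01 0.55 0 0 0" --pt "87 -0.015 -0.01 0.8 0 0 0" --pt "87 -0.015 -0.01 0.925 0 0 0" --pt "87 -0.015 -0.01 0.925 0 0 0"

```text
time_s: 31.85
position: [0.4369, 0.1484, 0.0933]
tcp_rot: [[1.0, -0.003, -0.003], [-0.003, -1.0, -0.001], [-0.003, 0.001, -1.0]]
force: [0.9, -0.7, -0.0]
opening: 1.005
grasp_force: 0.0
```

Emit:
drive_tool --pt "62 0 0 0 0 0 0" --pt "62 0 0 0 0 0 0" --pt "62 0 0 0 0 0 0" --pt "62 0 0 0 0 0 0" --pt "62 0 0 0 0 0 0" --pt "62 0 0 0 0 0 0"

```text
time_s: 32.45
position: [0.4373, 0.1503, 0.096]
tcp_rot: [[1.0, 0.001, 0.003], [0.001, -1.0, -0.0], [0.003, 0.0, -1.0]]
force: [0.8, -2.7, 6.8]
opening: 0.756
grasp_force: 30.0
```

Emit:
drive_tool --pt "62 0 0 -0.15 0 0 0" --pt "62 0 0 -0.35 0 0 0" --pt "62 0 0 -0.6 0 0 0" --pt "62 0 0 -0.85 0 0 0" --pt "62 0 0 -1 0 0 0" --pt "62 0 0 -1 0 0 0"

```text
time_s: 33.05
position: [0.4377, 0.151, 0.2172]
tcp_rot: [[1.0, 0.0, 0.006], [0.0, -1.0, 0.001], [0.006, -0.001, -1.0]]
force: [0.6, 0.2, -2.7]
opening: 0.76
grasp_force: 29.9
```

Emit:
drive_tool --pt "62 0 0 -0.35 0 0 0" --pt "62 0.09 0.25 -0.35 0 0 0" --pt "62 0.09 0.55 -0.35 0 0 0" --pt "62 0.09 0.9 -0.35 0 0 0" --pt "62 0.09 0.98 -0.35 0 0 0"

```text
time_s: 33.55
position: [0.4463, 0.0301, 0.2556]
tcp_rot: [[1.0, -0.003, -0.003], [-0.003, -1.0, -0.001], [-0.003, 0.001, -1.0]]
force: [-0.3, 0.3, -2.2]
opening: 0.761
grasp_force: 29.9
```

Emit:
drive_tool --pt "62 0.09 0.35 0 0 0 0" --pt "62 0.09 0.7 0 0 0 0" --pt "62 0.09 0.99 0 0 0 0"

```text
time_s: 33.85
position: [0.4574, -0.0869, 0.2557]
tcp_rot: [[1.0, -0.0, -0.002], [-0.0, -1.0, 0.001], [-0.002, -0.001, -1.0]]
force: [0.5, 0.0, -2.6]
opening: 0.764
grasp_force: 29.9
```

Emit:
drive_tool --pt "62 0.09 0.35 0 0 0 0" --pt "62 0.09 0.7 0 0 0 0" --pt "62 0.09 0.99 0 0 0 0"

```text
time_s: 34.15
position: [0.4683, -0.2059, 0.2554]
tcp_rot: [[1.0, -0.001, -0.002], [-0.001, -1.0, 0.002], [-0.002, -0.002, -1.0]]
force: [0.5, 0.0, -2.0]
opening: 0.763
grasp_force: 29.9
```

Emit:
drive_tool --pt "62 0.09 0.35 0 0 0 0" --pt "62 0.09 0.7 0 0 0 0" --pt "62 0.09 0.97 0 0 0 0" --pt "62 0.09 0.97 0 0 0 0" --pt "62 0.09 0.97 0 0 0 0"

```text
time_s: 34.65
position: [0.4787, -0.3204, 0.255]
tcp_rot: [[1.0, -0.002, -0.003], [-0.002, -1.0, 0.004], [-0.003, -0.004, -1.0]]
force: [0.1, 0.3, -1.7]
opening: 0.758
grasp_force: 29.9
```

Emit:
drive_tool --pt "62 0.01 0.01 0.3 0 0 0" --pt "62 0.01 0.01 0.6 0 0 0" --pt "62 0.01 0.01 0.85 0 0 0" --pt "62 0.01 0.01 1 0 0 0" --pt "62 0.01 0.01 1 0 0 0" --pt "62 0.01 0.01 1 0 0 0"

```text
time_s: 35.25
position: [0.4808, -0.3208, 0.1369]
tcp_rot: [[1.0, 0.001, -0.001], [0.001, -1.0, 0.001], [-0.001, -0.001, -1.0]]
force: [0.6, -0.5, -2.6]
opening: 0.761
grasp_force: 29.9
```

Emit:
drive_tool --pt "62 0 0.01 0.15 0 0 0" --pt "62 0 0.01 0.23 0 0 0" --pt "62 0 0.01 0.27 0 0 0" --pt "62 0 0.01 0.29 0 0 0" --pt "62 0 0.01 0.305 0 0 0" --pt "62 0 0.01 0.305 0 0 0" --pt "62 0 0.01 0.305 0 0 0"

```text
time_s: 35.95
position: [0.4809, -0.3237, 0.1009]
tcp_rot: [[1.0, -0.0, 0.001], [-0.0, -1.0, -0.001], [0.001, 0.001, -1.0]]
force: [-1.2, 0.4, -2.5]
opening: 0.763
grasp_force: 29.9
```

Emit:
drive_tool --pt "62 0 0 0.008 0 0 0" --pt "62 0 0 0.014 0 0 0" --pt "62 0 0 0.014 0 0 0" --pt "62 0 0 0.014 0 0 0"

```text
time_s: 36.35
position: [0.4811, -0.3239, 0.1001]
tcp_rot: [[1.0, -0.0, 0.001], [-0.0, -1.0, -0.001], [0.001, 0.001, -1.0]]
force: [-1.5, 0.6, 5.1]
opening: 0.761
grasp_force: 29.9
```

Emit:
drive_tool --pt "87 0 0 0 0 0 0" --pt "87 0 0 0 0 0 0" --pt "87 0 0 0 0 0 0" --pt "87 0 0 0 0 0 0" --pt "87 0 0 0 0 0 0" --pt "87 0 0 0 0 0 0"

```text
time_s: 36.95
position: [0.4806, -0.3235, 0.0987]
tcp_rot: [[1.0, -0.0, -0.0], [-0.0, -1.0, 0.0], [-0.0, -0.0, -1.0]]
force: [-0.2, -0.2, 0.1]
opening: 0.993
grasp_force: 0.0
```

Emit:
drive_tool --pt "87 0 0 -0.2 0 0 0" --pt "87 0 0 -0.5 0 0 0" --pt "87 0 0 -0.9 0 0 0" --pt "87 0 0 -1 0 0 0" --pt "87 0 0 -1 0 0 0"

```text
time_s: 37.45
position: [0.4818, -0.3246, 0.2214]
tcp_rot: [[1.0, -0.0, 0.004], [-0.0, -1.0, -0.004], [0.004, 0.004, -1.0]]
force: [1.0, -0.1, 0.8]
opening: 0.999
grasp_force: 0.0
```

```bash
python3 - <<'E'
from h import *
c=snap("scene","s9.npz");tops(c);cv2.imwrite("pics/s9.png",cv2.resize(c["color"][100:270,110:390],None,fx=2,fy=2))
print(read_state()['position'])
E
```

```text
[353. 167.] 677 ztop 0.107 mid [0.312 0.376] ext [0.023 0.044] [68. 27. 49.]
[285. 164.] 174 ztop 0.073 mid [0.328 0.128] ext [0.051 0.048] [20. 76. 90.]
[314. 174.] 181 ztop 0.074 mid [0.367 0.235] ext [0.055 0.048] [72. 32. 14.]
[153. 199.] 918 ztop 0.116 mid [ 0.533 -0.326] ext [0.165 0.066] [93. 92. 92.]
[194. 193.] 200 ztop 0.077 mid [ 0.484 -0.191] ext [0.052 0.049] [97. 96. 96.]
[353. 202.] 1102 ztop 0.108 mid [0.478 0.372] ext [0.044 0.043] [91.5 84.  82. ]
[232. 199.] 298 ztop 0.097 mid [ 0.508 -0.054] ext [0.057 0.056] [96. 95. 95.]
[229. 224.] 311 ztop 0.096 mid [ 0.608 -0.054] ext [0.06  0.057] [95. 95. 95.]
[ 0.48066726 -0.32352393  0.21920169]
```

View pics/s9.png

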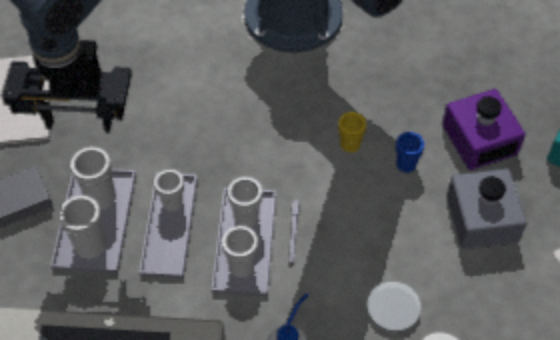

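All five pots are standing upright: the large pair at (92,165) and (80,215), the small at (168,180), and the mediums at (245,190) and (240,240). The start unit is now at (487,205). I go there with the fingers shut.

Emit:
drive_tool --pt "87 0 -0.963 0 0 0 0" --pt "87 0 -0.963 0 0 0 0" --pt "87 0 -0.963 0 0 0 0" --pt "87 0 -0.963 0 0 0 0"

```text
time_s: 37.9
position: [0.4791, -0.2048, 0.2168]
tcp_rot: [[1.0, 0.003, -0.005], [0.003, -1.0, 0.003], [-0.005, -0.003, -1.0]]
force: [0.1, 0.3, -0.2]
opening: 1.0
grasp_force: 0.0
```

Emit:
drive_tool --pt "87 0 -0.963 0 0 0 0" --pt "87 0 -0.963 0 0 0 0" --pt "87 0 -0.963 0 0 0 0" --pt "87 0 -0.963 0 0 0 0"

```text
time_s: 38.3
position: [0.4805, -0.0915, 0.218]
tcp_rot: [[1.0, 0.003, -0.002], [0.003, -1.0, 0.0], [-0.002, -0.0, -1.0]]
force: [-0.9, -1.3, -0.1]
opening: 1.002
grasp_force: 0.0
```

Emit:
drive_tool --pt "87 0 -0.963 0 0 0 0" --pt "87 0 -0.963 0 0 0 0" --pt "87 0 -0.963 0 0 0 0" --pt "87 0 -0.963 0 0 0 0"

```text
time_s: 38.7
position: [0.4816, 0.0231, 0.2184]
tcp_rot: [[1.0, 0.002, 0.0], [0.002, -1.0, -0.001], [0.0, 0.001, -1.0]]
force: [0.4, -0.4, 0.3]
opening: 0.997
grasp_force: 0.0
```

Emit:
drive_tool --pt "0 0 -0.963 0 0 0 0" --pt "0 0 -0.963 0 0 0 0" --pt "0 0 -0.963 0 0 0 0" --pt "0 0 -0.963 0 0 0 0"

```text
time_s: 39.1
position: [0.4823, 0.1384, 0.2186]
tcp_rot: [[1.0, 0.001, 0.001], [0.001, -1.0, -0.001], [0.001, 0.001, -1.0]]
force: [-0.7, -0.1, -0.6]
opening: 0.719
grasp_force: 0.0
```

Emit:
drive_tool --pt "0 0 -0.963 0 0 0 0" --pt "0 0 -0.963 0 0 0 0" --pt "0 0 -0.963 0 0 0 0" --pt "0 0 -0.963 0 0 0 0"

```text
time_s: 39.5
position: [0.4822, 0.2539, 0.2185]
tcp_rot: [[1.0, 0.001, 0.001], [0.001, -1.0, -0.001], [0.001, 0.001, -1.0]]
force: [0.1, -0.5, 0.2]
opening: 0.353
grasp_force: 0.0
```

Emit:
drive_tool --pt "0 0 -0.963 0 0 0 0" --pt "0 0 -0.963 0 0 0 0" --pt "0 0 -0.963 0 0 0 0" --pt "0 0 -0.963 0 0 0 0" --pt "0 0 -0.963 0 0 0 0"

```text
time_s: 40.0
position: [0.4813, 0.3673, 0.2184]
tcp_rot: [[1.0, -0.002, -0.001], [-0.002, -1.0, -0.002], [-0.001, 0.002, -1.0]]
force: [0.4, -1.2, 0.0]
opening: 0.008
grasp_force: 0.0
```

```bash
python3 - <<'E'
from h import *
c=snap("wrist","w10.npz");tops(c,.09);cv2.imwrite("pics/w10.png",c["color"])
c=snap("top","t10.npz");tops(c,.09)
s=read_state();print(s['position'],s['opening'],s['force'])
E
```

```text
[247. 189.] 1823 ztop 0.108 mid [0.479 0.376] ext [0.042 0.042] [39. 36. 36.]
[251. 329.] 222 ztop 0.108 mid [0.318 0.371] ext [0.011 0.022] [31.  28.5 30.5]
[291. 153.] 101 ztop 0.102 mid [ 0.609 -0.052] ext [0.057 0.054] [217. 217. 221.]
[379. 161.] 212 ztop 0.119 mid [ 0.582 -0.323] ext [0.065 0.065] [209. 210. 213.]
[291. 185.] 105 ztop 0.099 mid [ 0.508 -0.051] ext [0.057 0.057] [220. 220. 223.]
[380. 194.] 207 ztop 0.118 mid [ 0.482 -0.324] ext [0.064 0.064] [213. 214. 217.]
[0.48115577 0.36721627 0.21862737] 0.006104557603321796 [-0.93805006 -0.0331326   0.01832598]
```

View pics/w10.png

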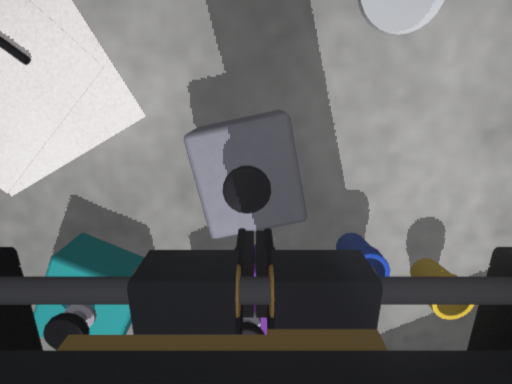

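The wrist view shows the grey unit's black plunger head at (247,190), measured at (0.479, 0.376, 0.108). I align and lower to just above it.

Emit:
drive_tool --pt "0 -0.017 -0.067 0.3 0 0 0" --pt "0 -0.017 -0.067 0.55 0 0 0" --pt "0 -0.017 -0.067 0.75 0 0 0" --pt "0 -0.017 -0.067 0.85 0 0 0" --pt "0 -0.017 -0.067 0.85 0 0 0" --pt "0 -0.017 -0.067 0.85 0 0 0"

```text
time_s: 40.7
position: [0.4797, 0.3775, 0.1177]
tcp_rot: [[1.0, -0.001, 0.001], [-0.001, -1.0, 0.0], [0.001, -0.0, -1.0]]
force: [0.0, -0.3, -0.3]
opening: 0.004
grasp_force: 0.0
```

Emit:
drive_tool --pt "0 0 0 0.04 0 0 0" --pt "0 0 0 0.08 0 0 0" --pt "0 0 0 0.12 0 0 0" --pt "0 0 0 0.15 0 0 0" --pt "0 0 0 0.16 0 0 0" --pt "0 0 0 0.16 0 0 0"

```text
time_s: 41.3
position: [0.4797, 0.3783, 0.0984]
tcp_rot: [[1.0, 0.0, 0.002], [0.0, -1.0, 0.001], [0.002, -0.001, -1.0]]
force: [-0.2, -0.5, 6.2]
opening: 0.002
grasp_force: 3.1
```

Emit:
drive_tool --pt "0 0 0.01 0.03 0 0 0" --pt "0 0 0.01 0.05 0 0 0" --pt "0 0 0.01 0.06 0 0 0" --pt "0 0 0.01 0.06 0 0 0" --pt "0 0 0.01 0.06 0 0 0"

```text
time_s: 41.8
position: [0.4798, 0.3782, 0.0924]
tcp_rot: [[1.0, -0.0, 0.003], [-0.0, -1.0, 0.003], [0.003, -0.003, -1.0]]
force: [-2.0, 1.7, 9.8]
opening: 0.001
grasp_force: 5.1
```

Emit:
drive_tool --pt "0 0 0 0.01 0 0 0" --pt "0 0 0 0.02 0 0 0" --pt "0 0 0 0.02 0 0 0" --pt "0 0 0 0.02 0 0 0"

```text
time_s: 42.2
position: [0.4798, 0.3783, 0.0922]
tcp_rot: [[1.0, -0.0, 0.004], [-0.0, -1.0, 0.003], [0.004, -0.003, -1.0]]
force: [-3.5, 0.0, 21.8]
opening: 0.008
grasp_force: 11.0
```

The plunger is on its stop: 21.8 N with no further travel. Release and retreat.

Emit:
drive_tool --pt "0 0 0 -0.1 0 0 0" --pt "0 0 0 -0.25 0 0 0" --pt "0 0 0 -0.5 0 0 0" --pt "0 0 0 -0.8 0 0 0" --pt "0 0 0 -1 0 0 0" --pt "0 0 0 -1 0 0 0"

```text
time_s: 42.8
position: [0.4807, 0.378, 0.2117]
tcp_rot: [[1.0, 0.0, 0.007], [0.0, -1.0, 0.004], [0.007, -0.004, -1.0]]
force: [0.0, -0.8, -0.1]
opening: 0.007
grasp_force: 0.0
```

```bash
python3 - <<'E'
from h import *
c=snap("wrist","w11.npz");tops(c,.09)
c=snap("scene","s11.npz");tops(c);cv2.imwrite("pics/s11.png",c["color"])
print(read_state()['time_s'])
E
```

```text
[259. 192.] 1902 ztop 0.108 mid [0.479 0.376] ext [0.042 0.042] [39. 36. 36.]
[254. 331.] 157 ztop 0.105 mid [0.322 0.381] ext [0.005 0.024] [25. 25. 27.]
[285. 164.] 173 ztop 0.074 mid [0.328 0.128] ext [0.052 0.049] [21. 75. 88.]
[348. 173.] 219 ztop 0.073 mid [0.339 0.357] ext [0.069 0.077] [48. 16. 35.]
[314. 174.] 180 ztop 0.074 mid [0.369 0.235] ext [0.054 0.048] [70. 30. 14.]
[153. 199.] 923 ztop 0.116 mid [ 0.532 -0.326] ext [0.166 0.066] [90. 89. 89.]
[194. 193.] 199 ztop 0.077 mid [ 0.484 -0.193] ext [0.053 0.047] [93. 93. 93.]
[353. 203.] 1109 ztop 0.108 mid [0.478 0.372] ext [0.044 0.043] [63. 57. 56.]
[232. 199.] 303 ztop 0.097 mid [ 0.508 -0.054] ext [0.056 0.056] [92. 91. 92.]
[229. 223.] 309 ztop 0.097 mid [ 0.608 -0.053] ext [0.06  0.056] [92. 91. 92.]
42.9
```

View pics/s11.png

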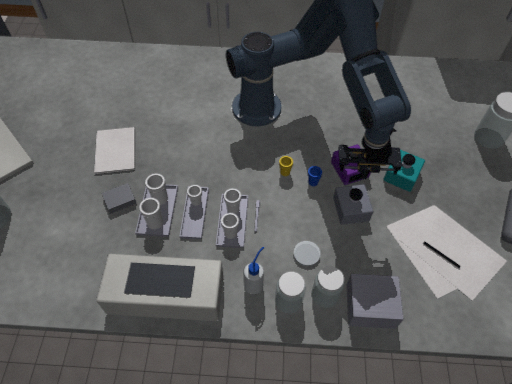

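The pots stand in their trays (large at (155,185) and (150,210), small at (195,195), mediums at (232,200) and (230,225)). The plunger at (355,195) is back up at 0.108, and the arm touches nothing. I hand in.

```bash
python3 -c "
from rig import order;print(order.hand_in())"
```

```text
the job is handed in; nothing more can be done
None
```

I separated both nests and stood all five pots (only one small pot was there) upright on the right trays, then pressed the plunger to its stop and it came back up; the job is handed in, with no verdict returned.

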